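Hang the long parts tray on its twin-pin stand

ROBOT

A 6-joint arm with a two-finger parallel gripper is mounted at the origin on a cart in front of the work surface, level with it; the furniture and walls round the work are solid. World frame = base frame: x ahead of the robot, y to its left, z up, the work surface at z = 0. Lengths are in m, angles in degrees, forces in N, time in s.
With the tool pointing down it reaches from about 0.4 to 0.825 m from the base axis. Payload 7 kg.
Tool frame: the origin (TCP) lies at the very end of the fingers, on their centre line; the grasp point (between the pads) lies 19 mm behind it; z points along the fingers, y is the line along which they close (so a half turn about z gives the same grasp; the last joint's range is limited). The gripper opens to 88 mm and grips with 3 to 60 N. Pads are 19 mm wide; open, the fingers measure 130 mm over their backs; the gripper's body (78 mm by 193 mm) begins 47 mm behind the grasp point.
Start: joints at [84.632, 20.546, 0.682, 0, -70.136, -16.507], TCP at [0.252, 0.626, 0.227] pointing down, gripper open.
Joint ranges: [-176.03, 176.03], [-82.01, 121.73], [-58.28, 71.71], [-173.87, 95.51], [-174.79, -0.11], [-173.66, 173.66]. Speed limits (degrees/s): [136.94, 136.94, 172.46, 180, 180, 180].

INTERFACE

Orientations are given as [roll, pitch, yaw] about the fixed x, y, z axes, in that order (R = Rz(yaw) Ry(pitch) Rx(roll)).
In Python, from plant import get_state, capture, close_job, regions_of gives the robot as it stands.
- The arm moves only by the tool jog_arm, never from a script. Its argument "moves" is a list of rows, each a list of 3 entries, a list of its own where there are three numbers: the shift along the tool's x, y, z in cm, then the turn about the tool's z in degrees, then the finger opening in cm, from 0 to 8.76. A call has 1 to 12 rows; each row shifts and turns the commanded pose from where the row before left it, along the tool's axes as they then stand; what a row does not reach is not made up. A row lasts 1/8 s, in which the tool goes at most 62.5 mm and 10.7 degrees, less where a joint would pass 70% of its speed; a pose out of reach is approached as far as the arm can. A call is refused whole if a number of a shift passes 6.25 or a number of a turn 10.7, either way. A call with a gripper value outside its range is refused whole. The fingers move at their own pace and stop on an object; "newtons" is the grip in N (left out, the last holds). Time passes only in rows, so rows that do not move let the fingers close. It gives the time, the measured TCP pose, the force, the opening and the grip force at its end, in the units of the state.
- get_state(): the state, without advancing time (a new reading comes with each control period).
- capture(name): name is "side" or "top" or "wrist"; returns a dict with "pixels" (420x560x3 uint8, blue, green, red), "mtx" (3x3 intrinsics, pixels), "world_from_camera" (4x4, takes a point from camera to world coordinates); the wrist camera has in their place "hand_eye" (4x4, takes a point from camera to tool coordinates, whose origin is the TCP and whose axes are the flange's). Camera axes: x right, y down, z forward; pixel columns grow to the right and rows downward; lengths in m; the calibration is good to about 2 mm. A picture is of the moment at which its call begins: read the wrist's pose just before it. There is no depth.
- close_job(): hands the job in; it is judged then, once.
Trained networks look in a picture, given as the dict that the camera call returned (one of the last four; its "shot" number tells which), for a name from the list of things; names that differ only in an ending like _2 or _b are one class to them, and where a whole thing is asked for, a point or a joint stands for the part that bears it (a point fixed in the world has none). Each returns a list of dicts, best first, with "confidence" (0 to 1); they miss things now and then, are a little off and sometimes report something else, mostly with a low value. They report only what shows in the picture. A call takes as long as a camera call.
- regions_of(picture, thing): "pixels" (420x560 bool, what is visible of it) and "pixel" ([column, row] in pixels, amid what is visible of it).
The state is a dict: "time_s": time; "joints": joint angles; "qd": joint speeds; "joint_torque": joint torques, N m; "tcp_pos": TCP position; "eef_rot": TCP orientation; "contact_force": force on the tool from outside, world axes, zero at the start; "moment": the same for the moment, N m; "gripper_width": finger opening in m; "gripper_force": force on a finger pad.
Only numpy, scipy, OpenCV 4.12 (cv2) and the standard library are available. Lean on these libraries where they do the work, as an engineer would, in place of code of your own. Each camera call takes 0.05 s, during which the arm holds its last target. There are 200 camera calls.

TASK

Hang the long aluminium parts tray on the stand with the two upright pins: one pin through the hole in each end lug, both lugs resting on the posts, open side up. The shorter tray does not fit this stand; leave it where it is.

Things in the scene. Friction and masses are not known exactly. Their poses are not given: they have to be found in the camera images.
- long_tray: Longer of two loose aluminium trays, 0.2 kg, standing open side up: trough 46 wide (x), 90 long (y), 34 mm high, walls 3. At each end a flat lug 46 wide, 5 thick, top level with the rim (underside 29 mm up); 186 mm long overall. A 26 mm through hole in each lug at y = +-72 mm. Origin: centre of underside, z up; same turned end for end. Grip across the 46 mm width at mid-length.
- short_tray: The shorter loose aluminium tray of the same make: trough 46 wide (x), 56 long (y), 34 mm high; 142 mm long with its lugs, holes at y = +-50 mm, too close together for the stand. Origin: centre of the underside, y along the length, z up.
- pin_stand: Fixed stand: wooden base 64 x 200 x 12 mm (x, y, z), steel posts at y = +-72 mm. Each has a flat cap 50 x 24 mm, its top 75 mm above the bench, and on it an upright pin 9 mm thick, 26 mm high, last 8 mm tapered. 120 mm between the caps: the trough hangs there, underside 46 mm above the bench, lugs on the caps. Origin: centre of the base's underside; y from post to post, z up.

How it is judged:
By the outcome, as a careful person would: the job done as asked, in the order asked, and still so for the second after the job is handed in, with the robot touching nothing.
It also fails if it takes over 38 s, if anything falls off the work surface, if the arm or the gripper's body presses on something with over 40 N, if the wrist force passes 120 N, or if a joint passes its speed limit or range.

## Working session

There is one attempt and no reset: what is moved stays moved. The work goes in short steps, Python scripts to look and compute and a tool call to move; the robot and the scene stay as the last step left them, time stands still between calls to the robot, and variables do not carry over. Pictures are saved under pics/ and viewed, at most 10 in all, crops included, and the job is handed in when it is done.

Besides the shell and the picture viewer there is one more tool, called after "Call:" as a command line: name --argument value ..., lists and objects as JSON in quotes. jog_arm: Moves the arm, as the interface text tells. Its arguments: {"type":"object","properties":{"moves":{"type":"array"},"newtons":{"type":"number"}},"required":["moves"]}

```bash
mkdir -p pics; cat > h.py <<'E'
import numpy as np, cv2
from plant import get_state, capture, close_job, regions_of
from scipy.spatial.transform import Rotation as R
def ray(p,uv,z):
    K=p["mtx"];T=p["world_from_camera"]
    uv=np.atleast_2d(uv).astype(float)
    d=np.c_[uv,np.ones(len(uv))]@np.linalg.inv(K).T@T[:3,:3].T
    o=T[:3,3]; return o+d*((z-o[2])/d[:,2])[:,None]
E
python3 - <<'E'
from h import *
for n in ["top","side"]:
    p=capture(n); cv2.imwrite(f"pics/{n}1.png",p["pixels"])
    print(n,p["world_from_camera"].round(3).tolist(),p["mtx"].round(1).tolist())
    for t in ["long_tray","short_tray","pin_stand"]:
        for r in regions_of(p,t)[:3]:
            m=r["pixels"]; ys,xs=np.nonzero(m)
            print(t,round(r["confidence"],2),r["pixel"],m.sum(),cv2.minAreaRect(np.c_[xs,ys].astype(np.float32)))
            if n=="top": print(ray(p,[r["pixel"]],0.034).round(3))
print(get_state())
E
```

```text
top [[-0.015, -0.995, 0.103, 0.448], [-1.0, 0.015, -0.002, 0.002], [0.0, -0.103, -0.995, 0.885], [0.0, 0.0, 0.0, 1.0]] [[413.0, 0.0, 286.7], [0.0, 413.0, 209.1], [0.0, 0.0, 1.0]]
long_tray 0.92 [378.8, 267.3] 1884 ((379.53515625, 265.21307373046875), (24.772016525268555, 90.03529357910156), 65.3764419555664)
[[ 0.414 -0.186  0.034]]
short_tray 0.68 [189.3, 263.0] 1371 ((187.96551513671875, 262.413818359375), (69.06718444824219, 24.160385131835938), 23.198589324951172)
[[0.428 0.201 0.034]]
pin_stand 0.56 [305.0, 181.8] 2838 ((308.26519775390625, 178.53866577148438), (33.16462326049805, 92.97657775878906), 86.98721313476562)
[[ 0.593 -0.038  0.034]]
side [[-0.927, -0.252, 0.278, 0.314], [-0.375, 0.621, -0.688, 0.574], [0.001, -0.742, -0.67, 0.601], [0.0, 0.0, 0.0, 1.0]] [[379.2, 0.0, 283.4], [0.0, 379.2, 216.1], [0.0, 0.0, 1.0]]
short_tray 0.8 [300.7, 312.9] 2000 ((301.078369140625, 312.77630615234375), (33.55292892456055, 78.11892700195312), 47.60256576538086)
pin_stand 0.66 [270.3, 206.7] 1952 ((266.7176208496094, 202.12692260742188), (35.63087463378906, 79.97151947021484), 30.256441116333008)
{'time_s': 0.4, 'joints': array([ 8.46309180e+01,  2.05551494e+01,  6.74431841e-01, -2.95128788e-03,
       -7.01355613e+01, -1.65079913e+01]), 'qd': array([-0.0955165 , -0.0907142 , -0.04189101,  0.03365253, -0.04064557,
        0.0217857 ]), 'joint_torque': array([ 8.48025957e-04, -5.81675112e+01,  2.92921382e+01,  6.99345857e+00,
        1.08253406e-02, -6.80277662e-05]), 'tcp_pos': array([0.25148888, 0.6263027 , 0.22639541]), 'eef_rot': array([ 1.79983603e+02, -1.96463852e-03, -2.18780762e+01]), 'contact_force': array([ 0.35398447,  0.20852222, -0.03659966]), 'moment': array([0.04364003, 0.03758323, 0.01128366]), 'gripper_force': 0.0, 'gripper_width': 0.08774907830465273}
```

View pics/top1.png

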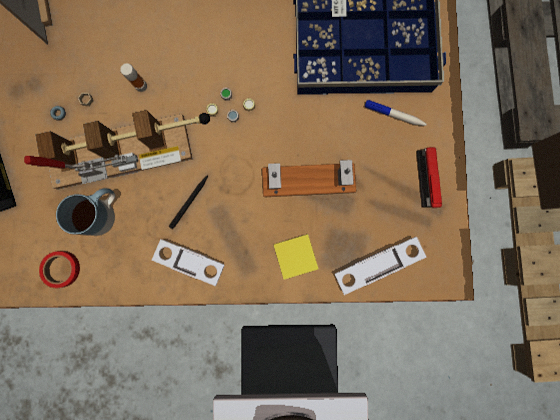

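View pics/side1.png

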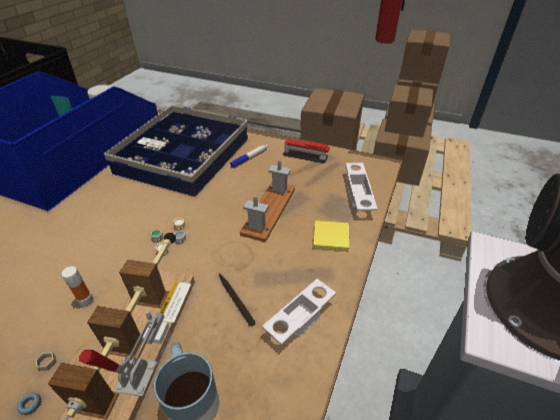

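The top view shows the short tray at (188,262), the long tray at (379,265) with holes near (348,281) and (411,251), and the stand at (308,178) with pins near (274,172) and (346,170). The side view agrees: the long tray is the one at (361,187), and both trays are open side up.

```bash
python3 - <<'E'
from h import *
p=capture("top")
for name,pts,z in [("tray holes",[[348.5,281.5],[411,251.5]],.034),("caps",[[274,176],[346,174]],.075)]:
    a=ray(p,pts,z); d=a[1]-a[0]; print(name,a.round(4).tolist(),a.mean(0).round(4),np.linalg.norm(d),np.degrees(np.arctan2(d[1],d[0])))
im=p["pixels"]
c=np.hstack([cv2.resize(im[225:305,325:435],None,fx=3.6,fy=3.6,interpolation=2),cv2.resize(im[145:225,255:365],None,fx=3.6,fy=3.6,interpolation=2)])
cv2.imwrite("pics/crop1.png",c)
p=capture("wrist"); print(p["hand_eye"].round(4).tolist(),p["mtx"].round(1).tolist())
E
```

```text
tray holes [[0.3859, -0.1229, 0.034], [0.4446, -0.2528, 0.034]] [ 0.4153 -0.1878  0.034 ] 0.14259058103327255 -65.68837427169409
caps [[0.5982, 0.0249, 0.075], [0.6, -0.1184, 0.075]] [ 0.5991 -0.0468  0.075 ] 0.1432251823088924 -89.26864128947982
[[-0.0004, -0.9562, -0.2928, 0.08], [1.0, -0.0004, -0.0, -0.0003], [-0.0001, -0.2928, 0.9562, -0.1583], [0.0, 0.0, 0.0, 1.0]] [[360.0, 0.0, 276.0], [0.0, 360.0, 207.0], [0.0, 0.0, 1.0]]
```

View pics/crop1.png

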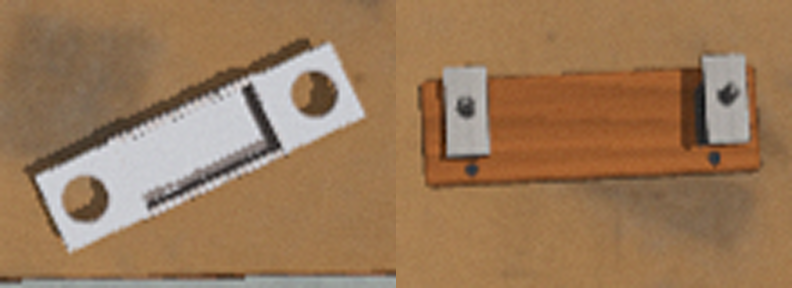

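The crop refines the pixel positions. Tray holes are at (348.6,280.3) and (412.5,250.8), and cap centres at (274.4,175.8) and (346.4,172.8).

```bash
cat >> h.py <<'E'
def todelta(tgt,st=None,yaw=None):
    st=st or get_state(); M=R.from_euler("xyz",st["eef_rot"] if yaw is None else [180,0,yaw],degrees=True)
    return (M.inv().apply(np.array(tgt)-st["tcp_pos"])*100).round(2)
def pair(a):
    d=a[1]-a[0]; return a.mean(0).round(4),round(np.linalg.norm(d),4),np.degrees(np.arctan2(d[1],d[0])).round(2)
E
python3 - <<'E'
from h import *
p=capture("top")
print(pair(ray(p,[[348.6,280.3],[412.5,250.8]],.034)),pair(ray(p,[[274.4,175.8],[346.4,172.8]],.075)))
s=get_state()
print(todelta([.48,.2,.22]))
y=s["eef_rot"]; M=R.from_euler("xyz",y,degrees=True)
print(M.inv().apply(np.array([.415,-.188,.2])-[.48,.2,.22])*100)
E
```

```text
(array([ 0.4172, -0.1895,  0.034 ]), np.float64(0.1448), np.float64(-66.53)) (array([ 0.6005, -0.0476,  0.075 ]), np.float64(0.1433), np.float64(-88.46))
[37.09 31.05  0.66]
[ 8.42439334 38.4282203   1.99786924]
```

Call:
jog_arm --moves '[[[4.12,3.45,0.07],0,8.76],[[4.12,3.45,0.07],0,8.76],[[4.12,3.45,0.07],0,8.76],[[4.12,3.45,0.07],0,8.76],[[4.12,3.45,0.07],0,8.76],[[4.12,3.45,0.07],0,8.76],[[4.12,3.45,0.07],0,8.76],[[4.12,3.45,0.07],0,8.76],[[4.12,3.45,0.07],0,8.76]]'

```text
time_s: 1.68
tcp_pos: [0.4806, 0.1986, 0.2207]
eef_rot: [-179.9, -0.0, -21.9]
contact_force: [0.5, 0.9, 0.3]
gripper_width: 0.0872
gripper_force: 0.0
```

Call:
jog_arm --moves '[[[1.05,4.8,0.25],0,8.76],[[1.05,4.8,0.25],0,8.76],[[1.05,4.8,0.25],0,8.76],[[1.05,4.8,0.25],0,8.76],[[1.05,4.8,0.25],0,8.76],[[1.05,4.8,0.25],0,8.76],[[1.05,4.8,0.25],0,8.76],[[1.05,4.8,0.25],0,8.76],[[0,0,0],8.9,8.76],[[0,0,0],8.9,8.76],[[0,0,0],8.9,8.76],[[0,0,0],8.9,8.76]]'

```text
time_s: 3.18
tcp_pos: [0.4148, -0.1877, 0.2004]
eef_rot: [-180.0, -0.0, -57.8]
contact_force: [-1.0, 0.0, -0.3]
gripper_width: 0.0876
gripper_force: 0.0
```

Call:
jog_arm --moves '[[[0,0,0],9,8.76],[[0,0,0],0,8.76]]'

```text
time_s: 3.42
tcp_pos: [0.4148, -0.1876, 0.2005]
eef_rot: [-180.0, -0.0, -66.4]
contact_force: [-0.1, -0.3, -0.1]
gripper_width: 0.0876
gripper_force: 0.0
```

```bash
cat >> h.py <<'E'
def wrist():
    s=get_state(); p=capture("wrist"); T=np.eye(4); T[:3,:3]=R.from_euler("xyz",s["eef_rot"],degrees=True).as_matrix(); T[:3,3]=s["tcp_pos"]
    p["world_from_camera"]=T@p["hand_eye"]; return p
E
python3 - <<'E'
from h import *
p=wrist(); cv2.imwrite("pics/w1.png",p["pixels"])
for r in regions_of(p,"long_tray")[:1]:
    m=r["pixels"].astype(np.uint8)
    print(r["confidence"],r["pixel"],m.sum())
    cs,h=cv2.findContours(m,cv2.RETR_CCOMP,cv2.CHAIN_APPROX_NONE)
    for c in cs:
        if cv2.contourArea(c)>150:
            q=cv2.minAreaRect(c); print(cv2.contourArea(c),q,ray(p,[q[0]],.034).round(4))
E
```

```text
0.64 [274.4, 176.2] 8983
9900.0 ((274.0, 176.5), (197.0, 54.0), 90.0) [[ 0.421  -0.1953  0.034 ]]
485.5 ((273.25, 254.25001525878906), (24.748737335205078, 24.041629791259766), 45.0) [[ 0.3907 -0.1235  0.034 ]]
752.5 ((274.0, 103.5), (30.0, 31.0), 0.0) [[ 0.4467 -0.2545  0.034 ]]
```

View pics/w1.png

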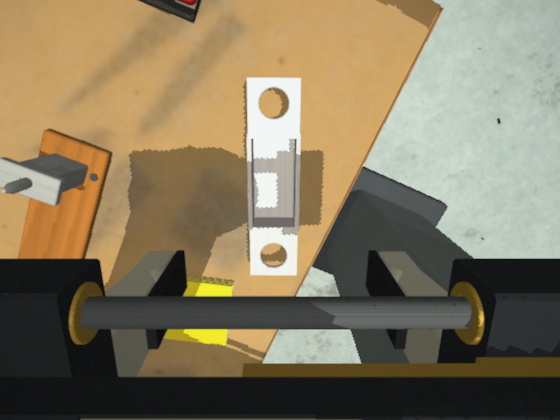

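The wrist view shows the long tray upright, with holes at (274,103) and (273,254) and its walls aligned with the tool. That puts its centre at (0.418,-0.189), matching the top view.

Call:
jog_arm --moves '[[[0.25,-0.2,4],0.4,8.76],[[0,0,5],0,8.76],[[0,0,4],0,8.76],[[0,0,3],0,8.76],[[0,0,2],0,8.76],[[0,0,1.2],0,8.76],[[0,0,0],0,8.76],[[0,0,0],0,4],[[0,0,0],0,4],[[0,0,0],0,4],[[0,0,0],0,4],[[0,0,0],0,4]]' --newtons 30

```text
time_s: 5.03
tcp_pos: [0.4178, -0.1891, 0.0085]
eef_rot: [-180.0, -0.0, -66.9]
contact_force: [0.4, 0.8, 3.3]
gripper_width: 0.0459
gripper_force: 30.0
```

Call:
jog_arm --moves '[[[0,0,0],0,4],[[0,0,0],0,4]]'

```text
time_s: 5.28
tcp_pos: [0.4178, -0.1891, 0.0084]
eef_rot: [-180.0, -0.0, -66.9]
contact_force: [0.1, 1.4, 5.3]
gripper_width: 0.0455
gripper_force: 30.0
```

Call:
jog_arm --moves '[[[0,0,-1],0,4],[[0,0,-3],0,4],[[0,0,-4],0,4],[[0,0,-5],0,4],[[0,0,-3],0,4],[[0,0,0],7.2,4],[[0,0,0],7.2,4],[[0,0,0],7.2,4]]'

```text
time_s: 6.28
tcp_pos: [0.4169, -0.189, 0.1685]
eef_rot: [180.0, 0.0, -88.7]
contact_force: [-0.1, 0.5, -2.5]
gripper_width: 0.0456
gripper_force: 30.0
```

Call:
jog_arm --moves '[[[-1.5,-2,0],0,4],[[-2.5,-3.5,0],0,4],[[-3,-4.1,0],0,4],[[-3,-4.1,0],0,4],[[-2.2,-3,0],0,4],[[-1.4,-1.9,0],0,4],[[0,0,0],0,4],[[0,0,0],0,4]]'

```text
time_s: 7.28
tcp_pos: [0.5994, -0.0479, 0.1678]
eef_rot: [179.9, -0.0, -88.4]
contact_force: [0.1, -0.2, -2.7]
gripper_width: 0.0458
gripper_force: 30.0
```

```bash
python3 - <<'E'
from h import *
s=get_state(); print(s["tcp_pos"],s["eef_rot"],s["gripper_width"],s["gripper_force"])
p=wrist(); q=capture("top")
cv2.imwrite("pics/w2.png",p["pixels"]); cv2.imwrite("pics/t2.png",cv2.resize(q["pixels"][120:240,230:390],None,fx=5,fy=5,interpolation=2))
E
```

```text
[ 0.59942624 -0.0479253   0.16784078] [ 1.79924914e+02 -5.41740687e-03 -8.84214307e+01] 0.045793602037131675 29.998308420181274
```

View pics/w2.png

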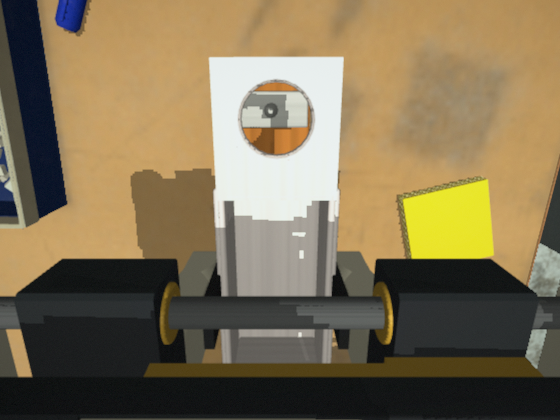

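The wrist view shows the tray still held straight. The far pin tip is at (270,110), visible through the lug hole centred at (276,118).

```bash
python3 - <<'E'
from h import *
p=wrist()
print(ray(p,[[270,110]],.101),ray(p,[[276,118]],.1935))
s=get_state(); M=R.from_euler("xyz",s["eef_rot"],degrees=True)
print("hole expected",s["tcp_pos"]+M.apply([.072,0,0]))
q=capture("top")
print("tips top view",pair(ray(q,[[274.4,173.6],[347.8,170.6]],.101)),ray(q,[[274.4,173.6],[347.8,170.6]],.101))
E
```

```text
[[ 0.60552256 -0.11994637  0.101     ]] [[ 0.60187331 -0.12044402  0.1935    ]]
hole expected [ 0.60131827 -0.12046662  0.16841524]
tips top view (array([ 0.5999, -0.0474,  0.101 ]), np.float64(0.1415), np.float64(-88.51)) [[ 0.59801153  0.02329665  0.101     ]
 [ 0.60169762 -0.11815944  0.101     ]]
```

View pics/t2.png

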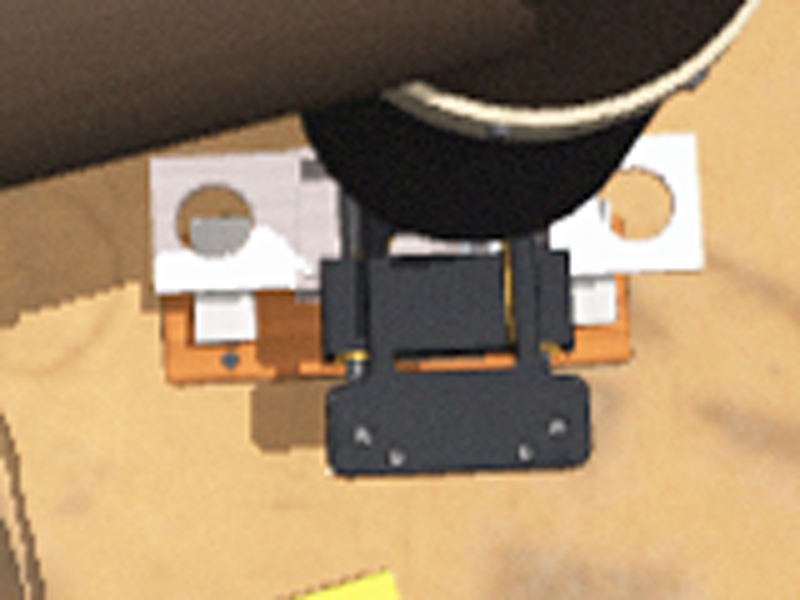

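The top crop shows the tray parallel to the stand base and centred over it. I'm shifting 2.5 mm in +x, a compromise between the two cameras, then going down to just above the pins to look again.

Call:
jog_arm --moves '[[[0,-0.25,1.5],0,4],[[0,0,2.5],0,4],[[0,0,2.3],0,4],[[0,0,1],0,4],[[0,0,0],0,4]]'

```text
time_s: 8.1
tcp_pos: [0.602, -0.0483, 0.0944]
eef_rot: [179.9, -0.0, -88.5]
contact_force: [0.3, -0.0, -1.2]
gripper_width: 0.046
gripper_force: 30.0
```

```bash
python3 - <<'E'
from h import *
s=get_state(); print(s["tcp_pos"],s["eef_rot"])
p=wrist(); q=capture("side")
cv2.imwrite("pics/ws3.png",np.hstack([cv2.resize(p["pixels"][40:180,190:360],(486,400)),cv2.resize(q["pixels"][140:260,220:310],(300,400))]))
E
```

```text
[ 0.60196737 -0.0483395   0.09436516] [ 1.79902084e+02 -2.34075394e-02 -8.84824869e+01]
```

View pics/ws3.png

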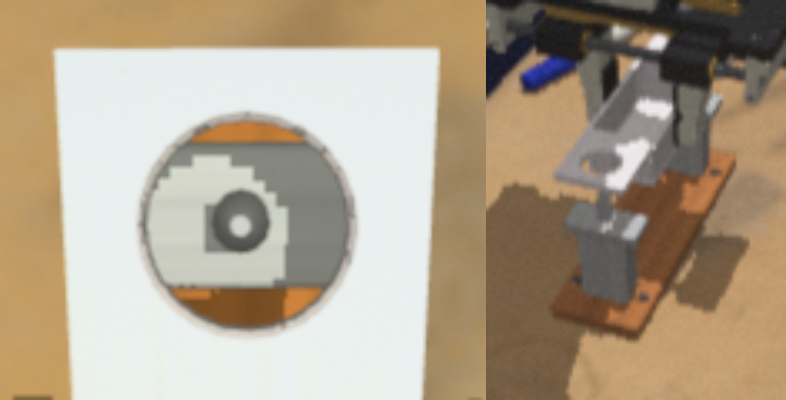

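The far pin at (240,222) is close to the hole centre at (248,222), and the near pin is right under its hole. Lowering now.

Call:
jog_arm --moves '[[[0,0,0.8],0,4],[[0,0,1],0,4],[[0,0,1],0,4],[[0,0,0.7],0,4],[[0,0,0.3],0,4],[[0,0,0],0,4]]'

```text
time_s: 8.95
tcp_pos: [0.6024, -0.0481, 0.057]
eef_rot: [180.0, -0.0, -88.5]
contact_force: [0.4, 0.2, -2.2]
gripper_width: 0.046
gripper_force: 30.0
```

Call:
jog_arm --moves '[[[0,0,0.1],0,4],[[0,0,0.1],0,4],[[0,0,0],0,4]]'

```text
time_s: 9.32
tcp_pos: [0.6025, -0.0481, 0.0554]
eef_rot: [-180.0, 0.0, -88.5]
contact_force: [-0.5, -1.0, -2.8]
gripper_width: 0.0459
gripper_force: 30.0
```

Call:
jog_arm --moves '[[[0,0,0.1],0,4],[[0,0,0],0,4]]'

```text
time_s: 9.57
tcp_pos: [0.6026, -0.0481, 0.0545]
eef_rot: [-180.0, -0.0, -88.5]
contact_force: [-0.9, 0.7, 0.1]
gripper_width: 0.0459
gripper_force: 30.0
```

Force went to about 0, so the weight has transferred to the caps. Releasing gently, then rising.

Call:
jog_arm --moves '[[[0,0,0],0,4.8],[[0,0,0],0,5.5],[[0,0,0],0,6.5],[[0,0,0],0,8],[[0,0,0],0,8.5],[[0,0,0],0,8.5]]' --newtons 10

```text
time_s: 10.32
tcp_pos: [0.6024, -0.0481, 0.0542]
eef_rot: [180.0, -0.0, -88.5]
contact_force: [0.5, 0.1, -0.2]
gripper_width: 0.0841
gripper_force: 0.0
```

Call:
jog_arm --moves '[[[0,0,-1],0,8.5],[[0,0,-2],0,8.5],[[0,0,-4],0,8.5],[[0,0,-5],0,8.5],[[0,0,-3],0,8.5],[[-3,0,-2],0,8.5],[[-5,0,0],0,8.5],[[-5,0,0],0,8.5],[[-5,0,0],0,8.5],[[-3,0,0],0,8.5],[[0,0,0],0,8.5]]'

```text
time_s: 11.7
tcp_pos: [0.5967, 0.1639, 0.2248]
eef_rot: [-180.0, 0.0, -88.3]
contact_force: [-0.4, 0.1, 0.1]
gripper_width: 0.0849
gripper_force: 0.0
```

```bash
python3 - <<'E'
from h import *
q=capture("top"); s=capture("side")
cv2.imwrite("pics/end.png",np.hstack([cv2.resize(q["pixels"][130:230,240:380],(448,320),interpolation=2),cv2.resize(s["pixels"][140:260,220:330],(330,320),interpolation=2)]))
E
```

```text
(no output)
```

View pics/end.png

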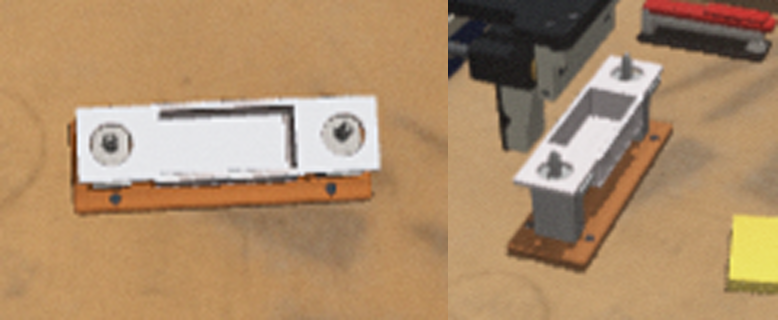

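Both pins stand up through the lug holes, at (111,143) and (342,132). The lugs lie flat on the caps, the open side is up and the gripper is clear.

```bash
python3 -c "
from plant import close_job; print(close_job())"
```

```text
the job is handed in; nothing more can be done
None
```

The long tray hangs on the stand with a pin through each lug hole, both lugs resting on the posts and the open side up; I left the short tray where it was and handed the job in at about 12 s.

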